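Clamp the vial rack on the shaker

ROBOT

A 6-joint arm with a two-finger parallel gripper is mounted at the origin on the work surface. World frame = base frame: x ahead of the robot, y to its left, z up, the work surface at z = 0. Lengths are in mm, angles in rad, forces in N, time in s.
With the tool pointing down it reaches from about 325 to 775 mm from the base axis. Payload 9.3 kg.
Tool frame: the origin (TCP) lies midway between the tips of the shut fingers; the grasp point (between the pads) lies 19 mm behind it; z points along the fingers, y is the line along which they close (so a half turn about z gives the same grasp; the last joint's range is limited). The gripper opens to 85 mm and grips with 20 to 120 N. Pads are 22 mm wide; open, the fingers measure 114 mm over their backs; the gripper's body (76 mm by 85 mm) begins 54 mm behind the grasp point. The pads swing forward as they close: fully open they stand 13 mm farther back than shut.
Start: joints at [-1.379, 0.259, 0.021, 1.334, 0, 1.418], TCP at [185.898, -517.628, 231.279] pointing down, gripper open.
Joint ranges: [-3.04, 3.04], [-0.91, 1.82], [-1.04, 1.36], [-1.92, 1.95], [-1.52, 1.45], [-3.14, 3.14]. Speed limits (rad/s): [2.22, 2.22, 2.79, 3.14, 3.14, 3.14].

INTERFACE

Orientations are given as a 3x3 rotation matrix whose columns are the frame's x, y, z axes.
In Python, from workcell import arm gives the robot as it stands.
- The arm moves only by the tool apply_moves, never from a script. Its arguments are lists of equal length, an entry for each row: "rot": the turn, a rotation vector about the tool's x, y, z in degrees, a list of three; "linear": the shift along the tool's x, y, z in m, a list of three; "gripper": the closure in counts, from 0 (fully open) to 255 (shut). A call has 1 to 10 rows; each row is the pose to reach, as a shift and turn from the pose commanded when the call began, along the tool's axes at that moment; what a row does not reach only later rows make up. A row lasts 1/10 s, in which the tool goes at most 50 mm and 8.59 degrees, less where a joint would pass 70% of its speed; a pose out of reach is approached as far as the arm can. A call with a gripper value outside its range is refused whole. The fingers move at their own pace and stop on an object; "squeeze" is the grip in N (left out, the last holds). Time passes only in rows, so rows that repeat a pose let the fingers close. It gives the time, the measured TCP pose, the force, the opening and the grip force at its end, in the units of the state.
- arm.state(): the state, without advancing time (a new reading comes with each control period).
- arm.grab_frame(name): name is "side" or "top" or "wrist"; returns a dict with "frame" (384x512x3 uint8, red, green, blue), "fx", "fy", "cx", "cy" (pixels), "R" (3x3) and "t" (3): a world point X has camera coordinates R X + t; the wrist camera has in their place "T_tool_cam" (4x4, takes a point from camera to tool coordinates, whose origin is the TCP and whose axes are the flange's). Camera axes: x right, y down, z forward; pixel columns grow to the right and rows downward; lengths in mm; the calibration is good to about 2 mm. The wrist camera is an equidistant fisheye: a pixel r from the principal point sees the ray r / f radians off the axis. A picture is of the moment at which its call begins: read the wrist's pose just before it. There is no depth.
- arm.close_job(): hands the job in; it is judged then, once.
Trained networks look in a picture, given as the dict that the camera call returned (one of the last four; its "shot" number tells which), for a name from the list of things; names that differ only in an ending like _2 or _b are one class to them, and where a whole thing is asked for, a point or a joint stands for the part that bears it (a point fixed in the world has none). Each returns a list of dicts, best first, with "score" (0 to 1); they miss things now and then, are a little off and sometimes report something else, mostly with a low value. They report only what shows in the picture. A call takes as long as a camera call.
- arm.spot_in(target, picture): "pixel" ([column, row] in pixels, amid what is visible of it).
- arm.masks_of(target, picture): "mask" (384x512 bool, what is visible of it) and "pixel" ([column, row] in pixels, amid what is visible of it).
The state is a dict: "time": time; "joint_pos": joint angles; "dq": joint speeds; "effort": joint torques, N m; "tcp_pos": TCP position; "orientation": TCP orientation; "force": force on the tool from outside, world axes, zero at the start; "torque": the same for the moment, N m; "gripper_width": finger opening in mm; "gripper_force": force on a finger pad.
Only numpy, scipy, OpenCV 4.12 (cv2) and the standard library are available. Lean on these libraries where they do the work, as an engineer would, in place of code of your own. Each camera call takes 0.05 s, during which the arm holds its last target. There are 200 camera calls.

TASK

Make the rack of vials ready for shaking: push the open clamp strap round by its upright ear, over the rack, until it is fully home against its stop, and only then push the cam lever down until it lies flat over the strap. Push with the fingers only: lift nothing, and leave the rack and the things standing about where they are. Finish with the hand clear.

Things in the scene. Friction and masses are not known exactly. Their poses are not given: they have to be found in the camera images.
- shaker: White low laboratory shaker, fixed to the bench, base 320 x 220 mm, its aluminium platform 70 mm above the bench. Origin on the bench under the middle of the platform (the base reaches from x = -168 to +152 mm, y = -110 to +110 mm). Its z is up; its -x end, nearer the robot, carries the steel pillar (40 mm wide, 168 mm high at x = -150 to -124 mm) with the cam lever; its +x end carries the strap's pivot post. Position and yaw vary.
- strap_pivot (a point): Point on the strap's upright pivot axis at the level of the strap's top face, 146 mm above the bench; fixed on the shaker at x = +115, y = 0 mm of its frame. Site axes as the shaker's.
- strap (a joint): Angle of the clamp strap about its upright pivot: 0 = fully home, lying along the shaker's -x from the pivot to the lever pillar, against its stop; grows as the free end swings out to the shaker's +y side (stop at 1.7). Starts at 0.9 to 1.45. It stays where it is left and turns against about 0.12 N m of friction (about 1.2 N at the ear). The strap is a flat aluminium bar 24 mm wide, 8 mm thick (138 to 146 mm above the bench), its free end 235 mm from the pivot.
- strap_ear (a point): Middle of the strap's upright ear, a plate 30 mm long (along the strap), 6 mm thick, standing on the strap from 146 to 182 mm above the bench, 100 mm from the pivot axis. This point is 164 mm above the bench. Site x points from the free end towards the pivot along the strap; point y is across the ear's faces. Push the ear's +y face (the side away from the lever pillar) towards point -y to bring the strap home.
- lever_pivot (a point): Middle of the cam lever's level hinge axis (along the shaker's y), 160 mm above the bench, fixed on the shaker at x = -132, y = 0 mm of its frame. Site axes as the shaker's.
- cam_lever (a joint): Angle of the cam lever from upright: 0 = straight up, 1.571 = flat, pointing to the shaker's +x over the strap, at its stop. Starts at 0.4 to 0.8, leaning towards the strap. It stays where it is left and turns against about 0.2 N m of friction (about 3 N at its grip). The lever is a dark bar 18 mm wide and 10 mm thick with a black grip (26 mm wide, 12 mm thick) between 60 and 92 mm from the hinge axis. Flat, its top face is 166 mm above the bench.
- lever_grip (a point): Middle of the cam lever's black grip, 76 mm from its hinge axis. Site z points along the lever towards its free end, point -x out of the face to be pushed (outer, upper face).
- vial_rack: Grey rack 150 x 100 mm with eight capped amber vials and a middle rail, 64 mm high, standing loose on the shaker's platform under the strap's path (top 134 mm above the bench). Origin at the centre of its underside. To be left in place.
- cup_a: White paper cup, 85 mm high, 80 mm across, beside the shaker on the side of the open strap, which passes over it. Origin at the centre of its underside. To be left alone.
- amber_bottle: Amber bottle with black cap, 115 mm high, 52 mm across, beside the shaker on its -y side. Origin at the centre of its underside. To be left alone.
- cup_b: White paper cup, 85 mm high, 80 mm across, on the bench to the robot's right. Origin at the centre of its underside. To be left alone.
- beaker: Glass beaker, 90 mm high, 68 mm across, on the bench to the robot's right. Origin at the centre of its underside. To be left alone.
- jar: Amber jar with white cap, 60 mm high, 54 mm across, on the bench to the robot's right. Origin at the centre of its underside. To be left alone.
- slide_box: Grey slide box, 90 x 60 x 30 mm, on the bench to the robot's left. Origin at the centre of its underside. To be left alone.

How it is judged:
By the outcome, as a careful person would: the job done as asked, in the order asked, and still so for the second after the job is handed in, with the robot touching nothing.
It also fails if it takes over 48 s, if anything falls off the work surface, if the arm or the gripper's body presses on something with over 40 N, if the wrist force passes 120 N, or if a joint passes its speed limit or range.

## Working session

There is one attempt and no reset: what is moved stays moved. The work goes in short steps, Python scripts to look and compute and a tool call to move; the robot and the scene stay as the last step left them, time stands still between calls to the robot, and variables do not carry over. Pictures are saved under pics/ and viewed, at most 10 in all, crops included, and the job is handed in when it is done.

Besides the shell and the picture viewer there is one more tool, called after "Call:" as name(argument=value, ...) on one line, values as JSON. apply_moves: Moves the arm, as the interface text tells. Its arguments: {"type":"object","properties":{"rot":{"type":"array","items":{"type":"array","items":{"type":"number"}}},"linear":{"type":"array","items":{"type":"array","items":{"type":"number"}}},"gripper":{"type":"array","items":{"type":"number"}},"squeeze":{"type":"number"}},"required":["rot","linear","gripper"]}

```bash
mkdir -p pics; ls
cat > h.py <<'E'
import numpy as np, cv2
from workcell import arm
def cam(n):
    d=arm.grab_frame(n); return d
def save(d,p): cv2.imwrite('pics/'+p,d['frame'][:,:,::-1])
def ray_z(d,px,z):
    R=np.array(d['R']);t=np.array(d['t'])
    r=R.T@np.array([(px[0]-d['cx'])/d['fx'],(px[1]-d['cy'])/d['fy'],1]); c=-R.T@t
    return c+r*(z-c[2])/r[2]
def proj(d,X):
    c=np.array(d['R'])@np.array(X)+np.array(d['t']); return np.array([d['fx']*c[0]/c[2]+d['cx'],d['fy']*c[1]/c[2]+d['cy']])
E
python3 - <<'E'
from h import *
a=cam('top');b=cam('side')
both=[]
for n,d in(('top',a),('side',b)):
    save(d,n+'0.png')
    print(n,'cam',-np.array(d['R']).T@d['t'])
    for t in ['shaker','strap_ear','strap','cam_lever','lever_grip','vial_rack','cup_a','amber_bottle','cup_b','beaker','jar','slide_box']:
        print(t,[(np.round(q['pixel']).tolist(),round(q['score'],2)) for q in arm.spot_in(t,d)[:2]])
s=arm.state();print(s['time'],s['tcp_pos'],s['orientation'])
E
```

```text
pics
top cam [ 398.25025865   21.89196149 1508.99004075]
shaker [([242.0, 201.0], 0.95), ([376.0, 199.0], 0.29)]
strap_ear [([373.0, 163.0], 0.7), ([228.0, 171.0], 0.58)]
strap [([230.0, 171.0], 0.82), ([386.0, 240.0], 0.66)]
cam_lever [([256.0, 233.0], 0.53)]
lever_grip [([146.0, 205.0], 0.21)]
vial_rack [([260.0, 204.0], 0.76)]
cup_a [([386.0, 238.0], 0.74), ([206.0, 197.0], 0.71)]
amber_bottle [([305.0, 206.0], 0.62), ([245.0, 200.0], 0.62)]
cup_b [([386.0, 238.0], 0.74), ([206.0, 197.0], 0.71)]
beaker [([374.0, 165.0], 0.86)]
jar [([377.0, 198.0], 0.58)]
slide_box [([148.0, 205.0], 0.62), ([262.0, 237.0], 0.31)]
side cam [516.05685486 733.86691685 803.09700227]
shaker [([252.0, 368.0], 0.65), ([265.0, 235.0], 0.58)]
strap_ear [([222.0, 234.0], 0.62)]
strap [([217.0, 228.0], 0.76)]
cam_lever [([299.0, 184.0], 0.61)]
lever_grip [([304.0, 185.0], 0.47)]
vial_rack [([262.0, 214.0], 0.75)]
cup_a [([295.0, 143.0], 0.97), ([245.0, 270.0], 0.95)]
amber_bottle [([264.0, 186.0], 0.72)]
cup_b [([295.0, 143.0], 0.97), ([245.0, 270.0], 0.95)]
beaker [([263.0, 237.0], 0.17)]
jar [([259.0, 151.0], 0.49)]
slide_box [([250.0, 371.0], 0.67)]
1.3 [ 185.88152075 -517.62000978  231.302369  ] [[ 9.41163363e-01  3.37951956e-01  1.15180405e-05]
 [ 3.37951956e-01 -9.41163363e-01 -1.41269451e-05]
 [ 6.06612898e-06  1.71883075e-05 -1.00000000e+00]]
```

Run:
```python
import cv2,numpy as np
a=cv2.imread('pics/top0.png')[130:280,130:330];b=cv2.imread('pics/side0.png')[130:310,150:350]
a=cv2.resize(a,None,fx=4,fy=4,interpolation=cv2.INTER_CUBIC);b=cv2.resize(b[:150],None,fx=4,fy=4,interpolation=cv2.INTER_CUBIC)
cv2.imwrite('pics/a.png',a);cv2.imwrite('pics/b.png',b)
```

```text
(no output)
```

View pics/a.png

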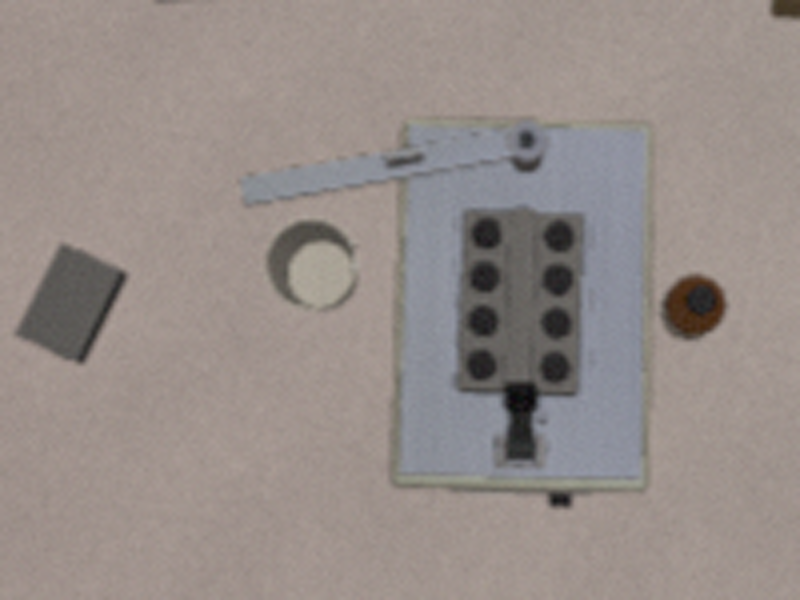

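View pics/b.png

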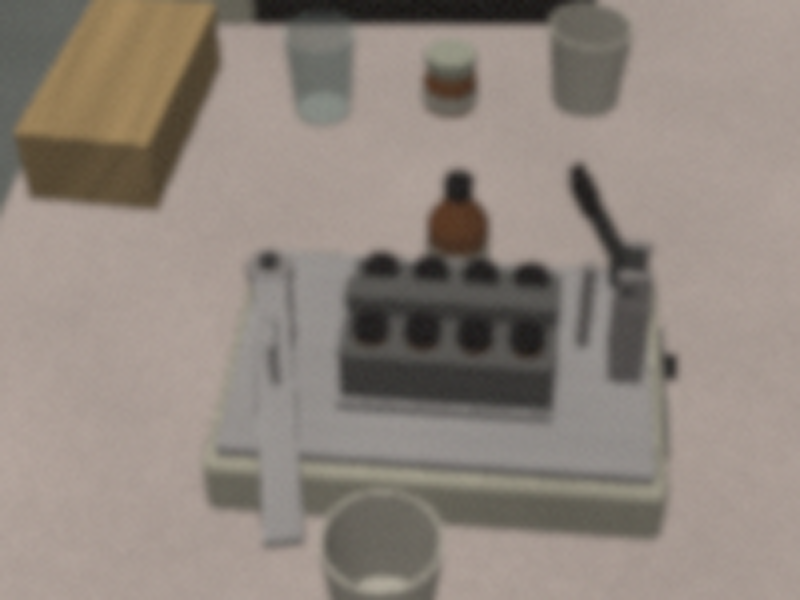

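The top view shows the shaker with its +x end away from the robot. The strap pivot is near crop (526,140), the ear near (405,158), the strap's free end near (243,190) and the lever grip near (519,396). The side view confirms that the strap is open over the white cup and the lever leans towards the rack.

Run:
```python
from h import *
d=cam('top');b=cam('side')
c=lambda u,v:(130+u/4-.4,130+v/4-.4)
cb=lambda u,v:(150+u/4-.4,130+v/4-.4)
for n,p,z in [('pivot',(524,146),146),('ear',(405,157),182),('free end',(244,190),146),('c+x+y',(403,123),70),('c+x-y',(650,123),70),('c-x+y',(394,486),70),('c-x-y',(648,488),70),('grip',(519,396),225),('pillar',(521,450),168),('cup',(312,265),85),('bottle cap',(702,299),115),('rackTL',(466,210),115),('rackBR',(580,392),115)]:
    print(n,np.round(ray_z(d,c(*p),z),1))
for n,p,z in [('pivot s',(270,262),146),('ear s',(272,350),164),('free s',(282,543),146)]:
    print(n,np.round(ray_z(b,cb(*p),z),1))
for t in ['strap','cam_lever','strap_ear']:
    for nm,q in(('t',d),('s',b)):
        m=arm.masks_of(t,q)
        if m:
            ys,xs=np.nonzero(m[0]['mask']);print(t,nm,m[0]['score'],len(xs),xs.min(),xs.max(),ys.min(),ys.max(),cv2.minAreaRect(np.c_[xs,ys].astype(np.float32)))
# lever tip in the side view: plane y=yl
```

```text
pivot [663.1  21.7 146. ]
ear [647.2 115.9 182. ]
free end [626.7 248.8 146. ]
c+x+y [697.9 125.9  70. ]
c+x-y [698.  -86.7  70. ]
c-x+y [388.1 130.6  70. ]
c-x-y [386.5 -82.4  70. ]
grip [456.4  25.4 225. ]
pillar [416.8  24.  168. ]
cup [572.9 200.4  85. ]
bottle cap [ 541.2 -124.9  115. ]
rackTL [615.2  69.8 115. ]
rackBR [464.7 -24.2 115. ]
pivot s [667.2  19.9 146. ]
ear s [649.6 121.7 164. ]
free s [625.3 256.2 146. ]
strap t 0.87 605 190 265 160 180 ((227.2733154296875, 170.1193084716797), (9.367131233215332, 76.4393310546875), 80.67640686035156)
strap s 0.69 710 213 225 193 266 ((219.12908935546875, 229.54986572265625), (73.20616912841797, 10.175092697143555), 87.91743469238281)
cam_lever s 0.5 176 293 311 171 199 ((300.8000183105469, 184.6000213623047), (29.516094207763672, 8.9442720413208), 63.43495178222656)
strap_ear t 0.84 512 190 265 160 180 ((227.41326904296875, 170.0155487060547), (8.579890251159668, 76.4697265625), 79.8457260131836)
strap_ear s 0.9 766 211 225 193 266 ((218.35525512695312, 229.52685546875), (73.35301971435547, 12.15611743927002), 87.61405944824219)
```

```bash
cat >> h.py <<'E'
def rel(p,xang):
    """tool-frame shift (m) and z-turn (deg) from present pose to world p with tool x axis at xang deg"""
    s=arm.state();R=np.array(s['orientation']);l=R.T@(np.array(p)-s['tcp_pos'])/1000
    a=np.degrees(np.arctan2(R[1,0],R[0,0]));return np.round(l,4).tolist(),round(a-xang,2)
E
python3 - <<'E'
from h import *
print(rel([690,126,235],99.4))
b=cam('side');c=lambda u,v:(150+u/4-.4,130+v/4-.4)
R=np.array(b['R']);C=-R.T@b['t']
def ry(p,y):
    r=R.T@np.array([(p[0]-b['cx'])/b['fx'],(p[1]-b['cy'])/b['fy'],1]);return C+r*(y-C[1])/r[1]
for p in [(577,172),(627,255),(598,212)]: print(np.round(ry(c(*p),24+5),1))
E
```

```text
([0.692, -0.4354, -0.0037], np.float64(-79.65))
[461.5  29.  245.2]
[422.7  29.  176.3]
[445.3  29.  212.7]
```

Call:
apply_moves(rot=[[0, 0, -8], [0, 0, -16], [0, 0, -24], [0, 0, -32], [0, 0, -40], [0, 0, -48], [0, 0, -56], [0, 0, -64], [0, 0, -72], [0, 0, -79.65]], linear=[[0.035, -0.022, -0.004], [0.075, -0.047, -0.004], [0.115, -0.072, -0.004], [0.155, -0.097, -0.004], [0.195, -0.122, -0.004], [0.235, -0.147, -0.004], [0.275, -0.173, -0.004], [0.315, -0.198, -0.004], [0.355, -0.223, -0.004], [0.395, -0.248, -0.004]], gripper=[255, 255, 255, 255, 255, 255, 255, 255, 255, 255])

```text
time: 2.75
tcp_pos: [474.8, -148.9, 235.5]
orientation: [[-0.169, 0.986, 0.001], [0.986, 0.169, -0.0], [-0.0, 0.001, -1.0]]
force: [2.0, -0.5, -0.1]
gripper_width: -0.2
gripper_force: 0.0
```

Run:
```python
from h import *
print(rel([690,126,235],99.4),arm.state()['time'])
```

```text
([0.2346, 0.2586, 0.0006], np.float64(0.33)) 2.75
```

Call:
apply_moves(rot=[[0, 0, 0.3], [0, 0, 0.3], [0, 0, 0.3], [0, 0, 0.3], [0, 0, 0.3], [0, 0, 0.3], [0, 0, 0.3], [0, 0, 0.3], [0, 0, 0.3], [0, 0, 0.3]], linear=[[0.027, 0.03, 0], [0.057, 0.063, 0], [0.087, 0.096, 0], [0.117, 0.129, 0], [0.147, 0.162, 0], [0.177, 0.195, 0], [0.207, 0.228, 0], [0.2346, 0.2586, 0], [0.2346, 0.2586, 0], [0.2346, 0.2586, 0]], gripper=[255, 255, 255, 255, 255, 255, 255, 255, 255, 255])

```text
time: 3.75
tcp_pos: [690.8, 123.8, 234.1]
orientation: [[-0.16, 0.987, -0.002], [0.987, 0.16, -0.0], [-0.0, -0.002, -1.0]]
force: [-0.0, 0.1, 0.8]
gripper_width: 0.6
gripper_force: 0.0
```

Run:
```python
from h import *
print(rel([690,126,153],99.4),arm.state()['time'])
d=cam('wrist');save(d,'w1.png');print(d['T_tool_cam'],d['fx'],d['cx'],d['cy'])
print(arm.spot_in('strap_ear',d)[:2])
```

```text
([0.0023, -0.0003, 0.0811], np.float64(-0.21)) 3.75
[[-9.00085310e-04 -9.51941149e-01 -3.06279675e-01  7.85113538e+01]
 [ 9.99999513e-01 -7.33183039e-04 -6.59977737e-04 -1.15206212e+00]
 [ 4.03700902e-04 -3.06280120e-01  9.51941345e-01 -1.41737080e+02]
 [ 0.00000000e+00  0.00000000e+00  0.00000000e+00  1.00000000e+00]] 297.3186396354542 258.75511468066713 195.53516497005535
[{'pixel': [203.4, 151.3], 'score': 0.75}]
```

View pics/w1.png

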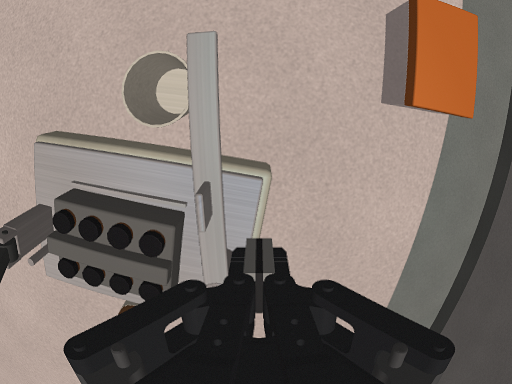

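```bash
cat >> h.py <<'E'
def wray(d,s,px,z):
    T=np.array(d['T_tool_cam']);v=np.array([px[0]-d['cx'],px[1]-d['cy']]);r=np.hypot(*v);th=r/d['fx']
    k=np.r_[v/r*np.sin(th),np.cos(th)];R=np.array(s['orientation'])
    o=R@T[:3,3]+s['tcp_pos'];k=R@T[:3,:3]@k;return o+k*(z-o[2])/k[2]
E
python3 - <<'E'
from h import *
s=arm.state();d=cam('wrist')
for n,p,z in [('ear top a',(208,182),182),('ear top b',(200,213),182),('free',(202,33),146),('strap lo',(212,260),146)]:
    print(n,np.round(wray(d,s,p,z),1))
E
```

```text
ear top a [650.5 141.9 182. ]
ear top b [647.1 118.3 182. ]
free [624.5 249.1 146. ]
strap lo [656.2  59.4 146. ]
```

Run:
```python
from h import *
print(rel([689.4,118.7,153],85.1))
```

```text
([-0.0032, -0.0013, 0.0827], np.float64(13.95))
```

Call:
apply_moves(rot=[[0, 0, 5], [0, 0, 10], [0, 0, 14], [0, 0, 14], [0, 0, 14]], linear=[[-0.003, -0.001, 0.028], [-0.003, -0.001, 0.058], [-0.003, -0.001, 0.078], [-0.003, -0.001, 0.082], [-0.003, -0.001, 0.082]], gripper=[255, 255, 255, 255, 255])

```text
time: 4.4
tcp_pos: [689.7, 119.0, 153.8]
orientation: [[0.084, 0.996, -0.0], [0.996, -0.084, -0.0], [-0.0, -0.0, -1.0]]
force: [-0.3, 0.9, 0.3]
gripper_width: 0.1
gripper_force: 0.0
```

```bash
cat >> h.py <<'E'
P=np.array([664,20.5])
def arc(ths,off=17,z=153,r=100):
    for th in ths:
        p=np.r_[P+r*np.array([-np.cos(th),np.sin(th)])+off*np.array([np.sin(th),np.cos(th)]),z]
        print(round(th,3),rel(p,180-np.degrees(th)),np.round(p,1))
E
python3 - <<'E'
from h import *
s=arm.state();print(s['time'],s['tcp_pos'],s['force'],s['joint_pos'])
arc(np.linspace(1.656-.08,1.656-.8,10))
E
```

```text
4.4 [689.7274363  119.01317563 153.81905817] [-0.34861748  0.92051356  0.28226483] [ 5.11553358e-02  5.45010556e-01  2.76864259e-01  1.30282718e+00
 -3.51656792e-05  1.70638604e+00]
1.576 ([0.0007, -0.0083, 0.0008], np.float64(-4.54)) [681.5 120.4 153. ]
1.496 ([0.0011, -0.0164, 0.0008], np.float64(-9.12)) [673.5 121.5 153. ]
1.416 ([0.0008, -0.0245, 0.0008], np.float64(-13.71)) [665.4 121.9 153. ]
1.336 ([-0.0, -0.0326, 0.0008], np.float64(-18.29)) [657.3 121.7 153. ]
1.256 ([-0.0016, -0.0405, 0.0008], np.float64(-22.87)) [649.2 120.8 153. ]
1.176 ([-0.0038, -0.0484, 0.0008], np.float64(-27.46)) [641.2 119.3 153. ]
1.096 ([-0.0065, -0.056, 0.0008], np.float64(-32.04)) [633.4 117.2 153. ]
1.016 ([-0.0099, -0.0633, 0.0008], np.float64(-36.63)) [625.8 114.5 153. ]
0.936 ([-0.0139, -0.0704, 0.0008], np.float64(-41.21)) [618.4 111.1 153. ]
0.856 ([-0.0184, -0.0772, 0.0008], np.float64(-45.79)) [611.3 107.2 153. ]
```

Call:
apply_moves(rot=[[0, 0, -4.5], [0, 0, -9.1], [0, 0, -13.7], [0, 0, -18.3], [0, 0, -22.9], [0, 0, -22.9]], linear=[[0.0007, -0.0083, 0.001], [0.0011, -0.0164, 0.001], [0.0008, -0.0245, 0.001], [0, -0.0326, 0.001], [-0.0016, -0.0405, 0.001], [-0.0016, -0.0405, 0.001]], gripper=[255, 255, 255, 255, 255, 255])

```text
time: 5.0
tcp_pos: [649.6, 121.5, 154.6]
orientation: [[-0.311, 0.95, 0.003], [0.95, 0.311, 0.0], [-0.001, 0.003, -1.0]]
force: [-1.0, -0.5, -0.8]
gripper_width: -0.1
gripper_force: 0.0
```

Run:
```python
from h import *
s=arm.state();print(s['time'],s['tcp_pos'],s['force'],s['joint_pos'])
d=cam('top')
m=arm.masks_of('strap',d)
for q in m[:2]:
    ys,xs=np.nonzero(q['mask']);print(q['score'],cv2.minAreaRect(np.c_[xs,ys].astype(np.float32)))
w=cam('wrist');save(w,'w2.png')
arc(np.linspace(1.256-.08,1.256-.8,10))
```

```text
5.0 [649.63564819 121.4884513  154.6340701 ] [-1.0397303  -0.51864859 -0.78257897] [ 5.80418131e-02  4.74051058e-01  1.56097425e-01  1.24999210e+00
 -3.36947221e-06  1.31211744e+00]
0.71 ((252.77212524414062, 167.19973754882812), (8.90582275390625, 26.5621337890625), 68.74949645996094)
1.176 ([0.0006, -0.0092, 0.0004], np.float64(-4.71)) [641.2 119.3 153. ]
1.096 ([0.001, -0.0173, 0.0004], np.float64(-9.29)) [633.4 117.2 153. ]
1.016 ([0.0007, -0.0254, 0.0004], np.float64(-13.88)) [625.8 114.5 153. ]
0.936 ([-0.0002, -0.0335, 0.0004], np.float64(-18.46)) [618.4 111.1 153. ]
0.856 ([-0.0018, -0.0415, 0.0004], np.float64(-23.04)) [611.3 107.2 153. ]
0.776 ([-0.0039, -0.0493, 0.0003], np.float64(-27.63)) [604.5 102.7 153. ]
0.696 ([-0.0068, -0.0569, 0.0003], np.float64(-32.21)) [598.2  97.7 153. ]
0.616 ([-0.0102, -0.0642, 0.0003], np.float64(-36.8)) [592.2  92.2 153. ]
0.536 ([-0.0142, -0.0713, 0.0003], np.float64(-41.38)) [586.7  86.2 153. ]
0.456 ([-0.0187, -0.078, 0.0003], np.float64(-45.96)) [581.7  79.8 153. ]
```

View pics/w2.png

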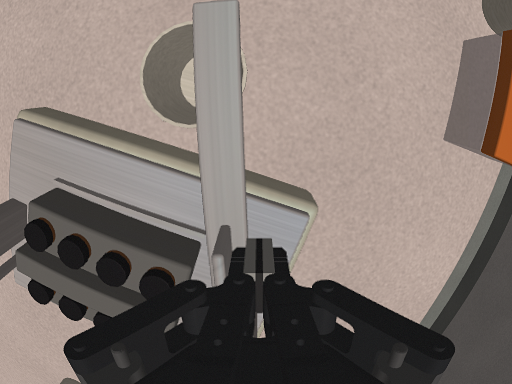

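The strap is turning with the tool, with its ear beside the shut fingers at about (222,260). I'll continue the arc.

Call:
apply_moves(rot=[[0, 0, -4.7], [0, 0, -9.3], [0, 0, -13.9], [0, 0, -18.5], [0, 0, -23], [0, 0, -27.6], [0, 0, -32.2], [0, 0, -36.8], [0, 0, -41.4], [0, 0, -46]], linear=[[0.0006, -0.0092, 0.001], [0.001, -0.0173, 0.001], [0.0007, -0.0254, 0.001], [-0.0002, -0.0335, 0.001], [-0.0018, -0.0415, 0.001], [-0.0039, -0.0493, 0.001], [-0.0068, -0.0569, 0.001], [-0.0102, -0.0642, 0.001], [-0.0142, -0.0713, 0.001], [-0.0187, -0.078, 0.001]], gripper=[255, 255, 255, 255, 255, 255, 255, 255, 255, 255])

```text
time: 6.15
tcp_pos: [581.8, 79.7, 151.7]
orientation: [[-0.9, 0.436, 0.001], [0.436, 0.9, 0.0], [-0.001, 0.001, -1.0]]
force: [1.8, 1.4, 0.7]
gripper_width: 0.3
gripper_force: 0.7
```

Run:
```python
from h import *
s=arm.state();print(s['time'],s['tcp_pos'],s['force'],s['joint_pos'])
w=cam('wrist');save(w,'w3.png')
arc(np.linspace(.456-.06,.036,7))
```

```text
6.15 [581.8298871   79.73919816 151.72070406] [1.76977525 1.42399422 0.69756897] [-6.80501995e-03  3.53402730e-01 -4.60944122e-02  1.17004440e+00
  3.28080434e-04  4.44672541e-01]
0.396 ([0.0007, -0.005, -0.0012], np.float64(-2.94)) [578.3  74.8 153. ]
0.336 ([0.0013, -0.011, -0.0012], np.float64(-6.37)) [575.2  69.5 153. ]
0.276 ([0.0014, -0.0171, -0.0012], np.float64(-9.81)) [572.4  64.1 153. ]
0.216 ([0.0012, -0.0232, -0.0012], np.float64(-13.25)) [570.   58.5 153. ]
0.156 ([0.0007, -0.0293, -0.0012], np.float64(-16.69)) [567.9  52.8 153. ]
0.096 ([-0.0003, -0.0353, -0.0012], np.float64(-20.12)) [566.1  47.  153. ]
0.036 ([-0.0015, -0.0412, -0.0012], np.float64(-23.56)) [564.7  41.1 153. ]
```

View pics/w3.png

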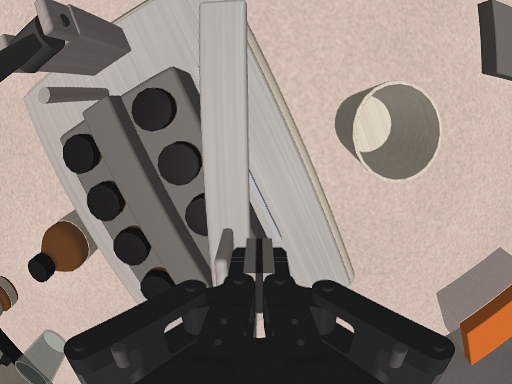

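The strap is now well over the rack and the ear is still pressed by the fingers. The stop post is at (75,95), and nothing has been disturbed.

Call:
apply_moves(rot=[[0, 0, -2.9], [0, 0, -6.4], [0, 0, -9.8], [0, 0, -13.2], [0, 0, -16.7], [0, 0, -20.1], [0, 0, -21.8], [0, 0, -22.5], [0, 0, -22.5]], linear=[[0.0007, -0.005, -0.001], [0.0013, -0.011, -0.001], [0.0014, -0.0171, -0.001], [0.0012, -0.0232, -0.001], [0.0007, -0.0293, -0.001], [-0.0003, -0.0353, -0.001], [-0.0009, -0.0382, -0.001], [-0.0012, -0.0395, -0.001], [-0.0012, -0.0395, -0.001]], gripper=[255, 255, 255, 255, 255, 255, 255, 255, 255])

```text
time: 7.1
tcp_pos: [565.3, 43.7, 152.4]
orientation: [[-0.998, 0.063, 0.0], [0.063, 0.998, -0.0], [-0.0, -0.0, -1.0]]
force: [0.4, -0.7, -0.5]
gripper_width: -0.1
gripper_force: 0.0
```

Run:
```python
from h import *
s=arm.state();print(s['time'],s['tcp_pos'],s['force'])
arc([.03,.015,0,-.015,-.03])
```

```text
7.1 [565.34735728  43.73516474 152.42930655] [ 0.42636344 -0.71516703 -0.50634599]
0.03 ([0.0006, -0.0033, -0.0006], np.float64(-1.88)) [564.6  40.5 153. ]
0.015 ([0.0008, -0.0048, -0.0006], np.float64(-2.74)) [564.3  39.  153. ]
0 ([0.001, -0.0063, -0.0006], np.float64(-3.6)) [564.   37.5 153. ]
-0.015 ([0.0011, -0.0078, -0.0006], np.float64(-4.46)) [563.8  36.  153. ]
-0.03 ([0.0012, -0.0093, -0.0006], np.float64(-5.32)) [563.5  34.5 153. ]
```

Call:
apply_moves(rot=[[0, 0, -1], [0, 0, -2], [0, 0, -2.7], [0, 0, -2.7], [0, 0, -2.7], [0, 0, -2.7]], linear=[[0, -0.001, 0], [0, -0.002, 0], [0, -0.003, 0], [0, -0.004, 0], [0, -0.005, 0], [0, -0.005, 0]], gripper=[255, 255, 255, 255, 255, 255])

```text
time: 7.7
tcp_pos: [564.6, 39.8, 152.2]
orientation: [[-1.0, 0.014, -0.0], [0.014, 1.0, 0.002], [0.0, 0.002, -1.0]]
force: [-0.5, 6.8, 1.2]
gripper_width: -0.4
gripper_force: 3.5
```

Call:
apply_moves(rot=[[0, 0, 0], [0, 0, 0], [0, 0, 0]], linear=[[0, -0.001, 0], [0, -0.002, 0], [0, -0.002, 0]], gripper=[255, 255, 255])

```text
time: 8.0
tcp_pos: [564.6, 39.6, 152.3]
orientation: [[-1.0, 0.012, 0.0], [0.012, 1.0, 0.006], [-0.0, 0.006, -1.0]]
force: [1.7, 17.1, 0.8]
gripper_width: -0.4
gripper_force: 8.4
```

The force rose to 17 N with no further travel, so the strap is on its stop. I'll back off, rise and check.

Call:
apply_moves(rot=[[0, 0, 0], [0, 0, 0], [0, 0, 0], [0, 0, 0], [0, 0, 0], [0, 0, 0], [0, 0, 0]], linear=[[0, 0.012, 0], [0, 0.025, 0], [0, 0.025, -0.04], [0, 0.025, -0.085], [0, 0.025, -0.13], [0, 0.025, -0.155], [0, 0.025, -0.155]], gripper=[255, 255, 255, 255, 255, 255, 255])

```text
time: 8.7
tcp_pos: [566.1, 62.2, 311.2]
orientation: [[-1.0, 0.014, 0.007], [0.014, 1.0, -0.001], [-0.007, -0.001, -1.0]]
force: [-0.3, 0.4, -0.8]
gripper_width: -0.1
gripper_force: 0.0
```

Run:
```python
from h import *
s=arm.state();print(s['time'],s['tcp_pos'],s['force'])
w=cam('wrist');save(w,'w4.png')
print(rel([405,24,307],179.2),rel([405,24,228],179.2))
```

```text
8.7 [566.08899313  62.18242901 311.22498104] [-0.25503137  0.36864906 -0.81592602]
([0.1601, -0.0403, 0.0012], np.float64(0.01)) ([0.1604, -0.0403, 0.0802], np.float64(0.01))
```

View pics/w4.png

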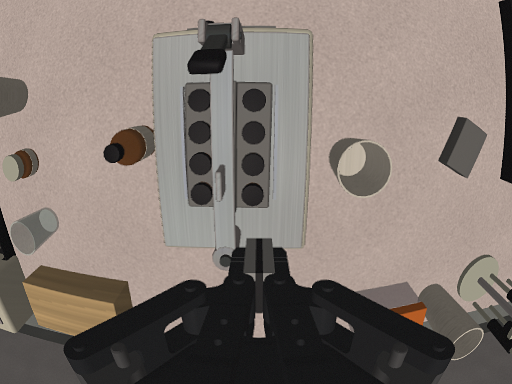

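The strap is home, lying along the middle of the rack and under the lever. The lever's grip is at (208,60), and the rack and cups are in place.

Run:
```python
from h import *
s=arm.state();d=cam('wrist')
print(wray(d,s,(208,60),232),wray(d,s,(221,38),168),wray(d,s,(207,73),240),'strap mid', wray(d,s,(222,120),146),wray(d,s,(227,230),146))
```

```text
[452.90763829  26.7863812  232.        ] [422.42819863  28.73583086 168.        ] [463.46928771  27.22590675 240.        ] strap mid [502.94473849  25.26994837 146.        ] [624.79595812  25.11550149 146.        ]
```

Call:
apply_moves(rot=[[0, 0, 0], [0, 0, 0], [0, 0, 0], [0, 0, 0], [0, 0, 0], [0, 0, 0], [0, 0, 0]], linear=[[0.03, -0.008, 0.001], [0.07, -0.018, 0.001], [0.11, -0.028, 0.001], [0.15, -0.038, 0.001], [0.16, -0.04, 0.001], [0.16, -0.04, 0.04], [0.16, -0.04, 0.05]], gripper=[255, 255, 255, 255, 255, 255, 255])

```text
time: 9.5
tcp_pos: [402.8, 24.2, 254.0]
orientation: [[-1.0, 0.014, -0.005], [0.014, 1.0, 0.001], [0.005, 0.0, -1.0]]
force: [-0.4, 0.3, -0.1]
gripper_width: 0.1
gripper_force: 0.0
```

Run:
```python
from h import *
def P3(f,s=74,n=6): return [418.6+s*np.sin(f)-n*np.cos(f)-11,25,160+s*np.cos(f)+n*np.sin(f)]
for f in [.25,.35,.45,.55,.65,.75,.85,.95,1.05,1.15,1.25,1.35,1.45,1.5,1.571]:
    p=P3(f);print(f,rel(p,179.2),np.round(p,1))
s=arm.state();print(s['time'])
```

```text
0.25 ([-0.0174, 0.001, 0.0207], np.float64(-0.02)) [420.1  25.  233.2]
0.35 ([-0.0246, 0.0011, 0.0223], np.float64(-0.02)) [427.3  25.  231.6]
0.45 ([-0.0317, 0.0012, 0.0246], np.float64(-0.02)) [434.4  25.  229.2]
0.55 ([-0.0385, 0.0013, 0.0276], np.float64(-0.02)) [441.2  25.  226.2]
0.65 ([-0.045, 0.0014, 0.0312], np.float64(-0.02)) [447.6  25.  222.5]
0.75 ([-0.051, 0.0015, 0.0355], np.float64(-0.02)) [453.7  25.  218.2]
0.85 ([-0.0566, 0.0016, 0.0404], np.float64(-0.02)) [459.2  25.  213.3]
0.95 ([-0.0617, 0.0016, 0.0458], np.float64(-0.02)) [464.3  25.  207.9]
1.05 ([-0.0662, 0.0017, 0.0517], np.float64(-0.02)) [468.8  25.  202. ]
1.15 ([-0.0702, 0.0017, 0.058], np.float64(-0.02)) [472.7  25.  195.7]
1.25 ([-0.0734, 0.0018, 0.0646], np.float64(-0.02)) [475.9  25.  189. ]
1.35 ([-0.076, 0.0018, 0.0716], np.float64(-0.02)) [478.5  25.  182.1]
1.45 ([-0.0779, 0.0018, 0.0788], np.float64(-0.02)) [480.3  25.  174.9]
1.5 ([-0.0786, 0.0019, 0.0824], np.float64(-0.02)) [481.   25.  171.2]
1.571 ([-0.0792, 0.0019, 0.0876], np.float64(-0.02)) [481.6  25.  166. ]
9.5
```

Call:
apply_moves(rot=[[0, 0, 0], [0, 0, 0], [0, 0, 0], [0, 0, 0], [0, 0, 0], [0, 0, 0], [0, 0, 0], [0, 0, 0], [0, 0, 0]], linear=[[0, 0.001, 0.02], [-0.009, 0.001, 0.021], [-0.017, 0.001, 0.021], [-0.025, 0.001, 0.022], [-0.032, 0.001, 0.025], [-0.0385, 0.001, 0.0276], [-0.045, 0.001, 0.031], [-0.051, 0.0015, 0.0355], [-0.051, 0.0015, 0.0355]], gripper=[255, 255, 255, 255, 255, 255, 255, 255, 255])

```text
time: 10.4
tcp_pos: [455.9, 24.9, 221.0]
orientation: [[-1.0, 0.014, -0.001], [0.014, 1.0, 0.0], [0.001, 0.0, -1.0]]
force: [-0.6, 0.3, -0.2]
gripper_width: -0.1
gripper_force: 0.0
```

Run:
```python
from h import *
def P3(f,s=74,n=6): return [418.6+s*np.sin(f)-n*np.cos(f)-11,25,160+s*np.cos(f)+n*np.sin(f)]
for f in [.85,.95,1.05,1.15,1.25,1.35,1.45,1.5,1.571]:
    p=P3(f);print(f,rel(p,179.2))
b=cam('side');save(b,'s2.png')
c=cv2.resize(b['frame'][110:230,190:350,::-1],None,fx=4,fy=4,interpolation=cv2.INTER_CUBIC);cv2.imwrite('pics/s2c.png',c)
```

```text
0.85 ([-0.0033, 0.0002, 0.0077], np.float64(0.0))
0.95 ([-0.0084, 0.0003, 0.0131], np.float64(0.0))
1.05 ([-0.0129, 0.0003, 0.019], np.float64(0.0))
1.15 ([-0.0168, 0.0004, 0.0253], np.float64(0.0))
1.25 ([-0.02, 0.0004, 0.032], np.float64(0.0))
1.35 ([-0.0226, 0.0004, 0.0389], np.float64(0.0))
1.45 ([-0.0245, 0.0005, 0.0461], np.float64(0.0))
1.5 ([-0.0251, 0.0005, 0.0498], np.float64(0.0))
1.571 ([-0.0257, 0.0005, 0.055], np.float64(0.0))
```

View pics/s2c.png

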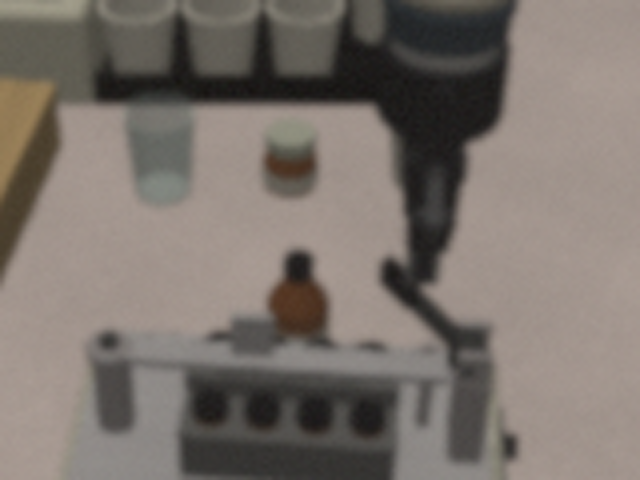

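The finger is on the grip and the lever now leans further, at about 0.75 rad. The strap is across the rack, at the pillar. I'll follow the lever's arc down.

Call:
apply_moves(rot=[[0, 0, 0], [0, 0, 0], [0, 0, 0], [0, 0, 0], [0, 0, 0], [0, 0, 0], [0, 0, 0], [0, 0, 0], [0, 0, 0], [0, 0, 0]], linear=[[-0.003, 0, 0.0077], [-0.008, 0, 0.013], [-0.0125, 0, 0.019], [-0.0165, 0, 0.0253], [-0.02, 0, 0.032], [-0.0225, 0, 0.039], [-0.0245, 0, 0.046], [-0.025, 0, 0.05], [-0.0255, 0, 0.053], [-0.0255, 0, 0.054]], gripper=[255, 255, 255, 255, 255, 255, 255, 255, 255, 255])

```text
time: 11.45
tcp_pos: [480.9, 24.5, 167.5]
orientation: [[-1.0, 0.014, -0.0], [0.014, 1.0, 0.0], [0.0, 0.0, -1.0]]
force: [1.8, -0.5, 2.9]
gripper_width: 0.1
gripper_force: 1.3
```

Call:
apply_moves(rot=[[0, 0, 0], [0, 0, 0], [0, 0, 0]], linear=[[0, 0, 0.001], [0, 0, 0.002], [0, 0, 0.002]], gripper=[255, 255, 255])

```text
time: 11.75
tcp_pos: [481.0, 24.5, 166.0]
orientation: [[-1.0, 0.014, 0.0], [0.014, 1.0, -0.0], [-0.0, -0.0, -1.0]]
force: [1.7, 0.3, 2.0]
gripper_width: 0.0
gripper_force: 1.4
```

Call:
apply_moves(rot=[[0, 0, 0], [0, 0, 0], [0, 0, 0], [0, 0, 0]], linear=[[0, 0, 0.001], [0, 0, 0.002], [0, 0, 0.002], [0, 0, 0.002]], gripper=[255, 255, 255, 255])

```text
time: 12.15
tcp_pos: [481.1, 24.5, 165.5]
orientation: [[-1.0, 0.014, 0.002], [0.014, 1.0, -0.0], [-0.002, -0.0, -1.0]]
force: [-3.4, 0.4, 19.2]
gripper_width: -0.1
gripper_force: 9.7
```

The lever is on its stop: 19 N at 165.5 mm, against the expected 166 mm. I'll lift straight clear.

Call:
apply_moves(rot=[[0, 0, 0], [0, 0, 0], [0, 0, 0], [0, 0, 0], [0, 0, 0], [0, 0, 0], [0, 0, 0], [0, 0, 0]], linear=[[0, 0, -0.01], [0, 0, -0.05], [0, 0, -0.09], [0, 0, -0.13], [0.02, 0, -0.15], [0.05, 0, -0.15], [0.06, 0, -0.15], [0.06, 0, -0.15]], gripper=[255, 255, 255, 255, 255, 255, 255, 255])

```text
time: 12.95
tcp_pos: [419.7, 25.5, 314.0]
orientation: [[-1.0, 0.014, 0.0], [0.014, 1.0, -0.0], [-0.0, -0.0, -1.0]]
force: [-0.3, 0.0, 0.1]
gripper_width: 0.1
gripper_force: 0.0
```

Run:
```python
from h import *
s=arm.state();print(s['time'],s['tcp_pos'],s['force'])
b=cam('side')
c=cv2.resize(b['frame'][130:280,160:350,::-1],None,fx=4,fy=4,interpolation=cv2.INTER_CUBIC);cv2.imwrite('pics/s3c.png',c)
```

```text
12.95 [419.73139747  25.46008735 314.03516026] [-0.3016391   0.03846412  0.09858292]
```

View pics/s3c.png

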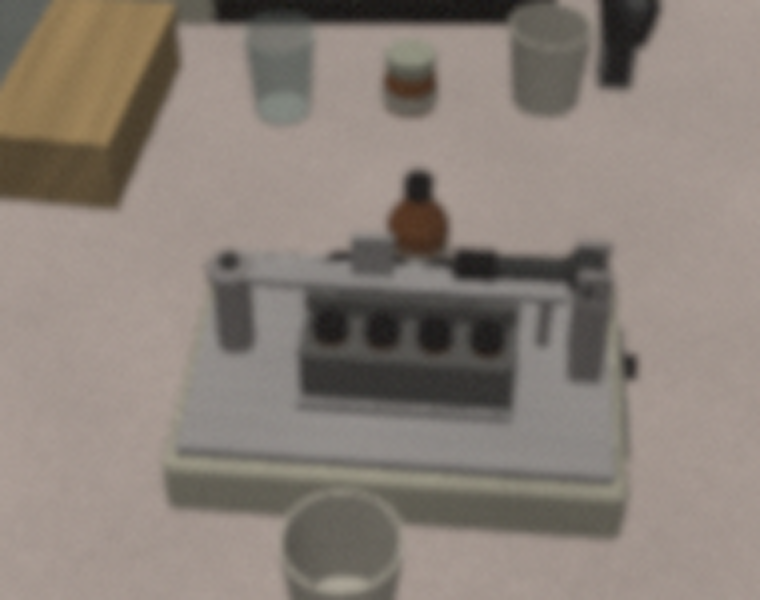

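The lever lies flat over the home strap, with its grip at (475,265). The rack, cup and bottle are undisturbed and the hand is clear.

```bash
python3 -c "
from workcell import arm
print(arm.close_job())"
```

```text
the job is handed in; nothing more can be done
None
```

The strap was pushed fully home against its stop, then the cam lever was pushed flat over it; the rack and the things round the shaker look undisturbed, the hand is clear, and I handed the job in at about 13 s.

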